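# Vent the vacuum fixture, tuck the board under the leaf and hold it down

## Task

Clear the old vacuum from the test fixture by pulling its red vent knob all the way out and then pushing it fully home. Then take the green circuit board from the grey foam pad and slide its gold-contact edge at least 15 mm in under the yellow hold-down leaf, centred on the platen and without lifting the leaf, and press the board down flat so that the sprung platen sinks most of its travel. Finish while still holding it pressed down there, and leave the bottle, screwdriver and parts tray where they are.

Things in the scene. Friction and masses are not known exactly. Their poses are not given: they have to be found in the camera images.
- fixture: Fixed test fixture: aluminium base plate, 12 mm thick; origin on the bench, x -95 to +115, y -140 to +140 mm. +x is the way the board goes in (within 0.25 rad of world x). Platen at (0, -60) mm, yellow leaf over its +x end, grey end stop (face x = 63 mm, top 48 mm up). Blue valve block: face x = 25, y 38 to 98, top 67 mm up, gauge to 80. Vent knob at y = 68 mm. Left or right on the bench.
- vent (a joint): Vent slide, m: 0 = knob fully home, 0.030 = fully out (it comes out along the fixture's -x). Bistable detent: a steel tumbler weight on the +y side of the valve block topples over at mid travel and holds the knob at the nearer end; about 2 N to start it, at most 4 N.
- vent_knob (a point): Middle of the red vent knob, on its level axis: a cylinder 24 mm in diameter, 22 mm long along the fixture's x, with a 28 mm rim at its outer (-x) end; 45 mm above the bench (33 mm above the base plate), 33 mm in front of the valve block when home. Pinch it from above across the fixture's y. Axes are the fixture's.
- platen (a joint): How far the sprung platen has sunk, m: 0 = up, 0.008 = on its lower stop. It stays parallel. Starts to move at under 1 N beyond the weight of the board, then 1.2 N per mm; about 10 N at the stop.
- platen_top (a point): Centre of the top face of the dark steel platen (118 mm along x, 90 mm along y, with an orange seal line), 42 mm above the bench when up. Axes are the fixture's.
- leaf (a joint): Hinge of the yellow leaf, rad: 0 = lying level (its rest), positive = lifted. It swings freely, weighs 50 g and falls back. Hinge line along the fixture's y at x = +88 mm, 53 mm above the bench.
- leaf_lip (a point): Middle of the leaf's front (-x) edge, at x = 35 mm in the fixture, level with its flat underside: 51 mm above the bench, 9 mm above the raised platen. Leaf 100 mm wide along y, 3 mm thick; the front 8 mm is a nose turned up 24 degrees, the rest flat to the hinge. Axes are the fixture's when the leaf is level.
- board: Green circuit board, 110 mm (x) by 90 mm (y), 5 mm thick, 0.16 kg; origin at the centre of its underside. The edge at +x carries gold contacts and is the one to tuck in; the -x edge carries two white connectors 14 mm high over the underside. Starts lying on the foam pad. Turned within 0.6 rad of world x.
- heatsink (a point): Middle of the top of the black heatsink on the board, 37 mm above the board's underside and 5 mm behind the board's centre. The heatsink is 44 mm (x) by 24 mm (y) and stands 32 mm above the board: grip it across y. Axes are the board's.
- edge_left (a point): Corner of the board's gold-contact edge at +y, underside: (55, 45, 0) mm from the board's origin.
- edge_right (a point): Corner of the board's gold-contact edge at -y, underside: (55, -45, 0) mm from the board's origin.
- pad: Fixed grey foam pad 160 x 130 mm, 12 mm high, on which the board starts; origin under its centre.
- flux_bottle: Bystander: amber bottle, 44 mm in diameter, 85 mm tall, standing beyond the work, in the middle; origin under its centre.
- screwdriver: Bystander: screwdriver lying on the bench in front of the robot, roughly along y; origin near its middle.
- parts_tray: Bystander: open blue tray of small parts, 100 x 140 mm, 45 mm high, near one side of the robot; origin under its centre.

How it is judged:
By the outcome, as a careful person would: the job done as asked, in the order asked, and still so for the second after the job is handed in, while the arm keeps its last pose, push and grip.
It also fails if it takes over 51 s, if anything falls off the work surface, if the arm or the gripper's body presses on something with over 40 N, if the wrist force passes 120 N, or if a joint passes its speed limit or range.

## Robot

A 6-joint arm with a two-finger parallel gripper is mounted at the origin on the work surface. World frame = base frame: x ahead of the robot, y to its left, z up, the work surface at z = 0. Lengths are in mm, angles in rad, forces in N, time in s.
With the tool pointing down it reaches from about 250 to 725 mm from the base axis. Payload 9.7 kg.
Tool frame: the origin (TCP) lies midway between the tips of the shut fingers; the grasp point (between the pads) lies 19 mm behind it; z points along the fingers, y is the line along which they close (so a half turn about z gives the same grasp; the last joint's range is limited). The gripper opens to 85 mm and grips with 20 to 120 N. Pads are 22 mm wide; open, the fingers measure 114 mm over their backs; the gripper's body (76 mm by 85 mm) begins 54 mm behind the grasp point. The pads swing forward as they close: fully open they stand 13 mm farther back than shut.
Start: joints at [1.346, 0.087, 0.176, 1.66, 0, 1.571], TCP at [122.599, 536.159, 231.284] pointing down, gripper open.
Joint ranges: [-3.13, 3.13], [-0.85, 1.81], [-1.15, 1.24], [-2.2, 2.28], [-1.44, 1.52], [-3.14, 3.14]. Speed limits (rad/s): [2.22, 2.22, 2.57, 3.14, 3.14, 3.14].

## Interface

Orientations are given as [roll, pitch, yaw] about the fixed x, y, z axes, in that order (R = Rz(yaw) Ry(pitch) Rx(roll)).
In Python, from station import r, cams gives the robot as it stands.
- The arm moves only by the tool step_arm, never from a script. Its argument "steps" is text: rows parted by semicolons, each of 7 numbers parted by spaces: the turn, a rotation vector about the tool's x, y, z in degrees, then the shift along the tool's x, y, z in m, then the finger opening in m, from 0 to 0.0854. In form: ax ay az tx ty tz jaw; .... A call has 1 to 20 rows; each row is the pose to reach, as a shift and turn from the pose commanded when the call began, along the tool's axes at that moment; what a row does not reach only later rows make up. A row lasts 1/8 s, in which the tool goes at most 62.5 mm and 10.7 degrees, less where a joint would pass 70% of its speed; a pose out of reach is approached as far as the arm can. A call with a gripper value outside its range is refused whole. The fingers move at their own pace and stop on an object; "force" is the grip in N (left out, the last holds). Time passes only in rows, so rows that repeat a pose let the fingers close. It gives the time, the measured TCP pose, the force, the opening and the grip force at its end, in the units of the state.
- r.get_obs(): the state, without advancing time (a new reading comes with each control period).
- cams.snapshot(name): name is "side" or "top" or "wrist"; returns (picture, depth): 400x640x3 uint8, blue, green, red; 400x640 float32, mm along the optical axis (not along the pixel's ray), 0 where there is no reading.
- cams.calibration(name): a dict with "intrinsics" (3x3 intrinsics, pixels), "R" (3x3) and "t" (3): a world point X has camera coordinates R X + t; the wrist camera has in their place "tool_from_camera" (4x4, takes a point from camera to tool coordinates, whose origin is the TCP and whose axes are the flange's). Camera axes: x right, y down, z forward; pixel columns grow to the right and rows downward; lengths in mm; the calibration is good to about 2 mm. A picture is of the moment at which its call begins: read the wrist's pose just before it. calibration takes no time and is no camera call.
- r.finish_job(): hands the job in; it is judged then, once.
The state is a dict: "time_s": time; "joints": joint angles; "dq": joint speeds; "effort": joint torques, N m; "tool_pos": TCP position; "tcp_rot": TCP orientation; "contact_force": force on the tool from outside, world axes, zero at the start; "ft_torque": the same for the moment, N m; "grip_width": opening from 0.0 (shut) to 1.0 (fully open); "grasp_force": force on a finger pad.
Only numpy, scipy, OpenCV 4.12 (cv2) and the standard library are available. Lean on these libraries where they do the work, as an engineer would, in place of code of your own. Each camera call takes 0.05 s, during which the arm holds its last target. There are 200 camera calls.

## Working session

There is one attempt and no reset: what is moved stays moved. The work goes in short steps, Python scripts to look and compute and a tool call to move; the robot and the scene stay as the last step left them, time stands still between calls to the robot, and variables do not carry over. Pictures are saved under pics/ and viewed, at most 10 in all, crops included, and the job is handed in when it is done.

Besides the shell and the picture viewer there is one more tool, called after ">>>" by a JSON object that holds its "fn" and its "kwargs", one argument or row to a line. step_arm: Moves the arm, as the interface text tells. Its arguments: {"type":"object","properties":{"steps":{"type":"string"},"force":{"type":"number"}},"required":["steps"]}

```bash
ls; mkdir -p pics
python3 - <<'E'
from station import r,cams
import cv2,numpy as np
o=r.get_obs();print({k:np.round(v,3).tolist() for k,v in o.items()})
for n in("top","side"):
    p,d=cams.snapshot(n);cv2.imwrite(f"pics/{n}0.png",p);np.savez(f"pics/{n}0.npz",p=p,d=d)
    c=cams.calibration(n);print({k:np.round(v,3).tolist() for k,v in c.items()})
print({k:np.round(v,3).tolist() for k,v in cams.calibration("wrist").items()})
E
```

```text
pics
{'time_s': 0.0, 'joints': [1.346, 0.087, 0.175, 1.66, 0.0, 1.571], 'dq': [-0.0, -0.001, 0.001, -0.001, -0.002, 0.001], 'effort': [0.002, -52.038, 46.481, 0.016, 0.0, 0.0], 'tool_pos': [122.543, 535.931, 230.599], 'tcp_rot': [-3.14, -0.0, 2.917], 'contact_force': [0.712, 0.355, 0.091], 'ft_torque': [-0.009, 0.029, -0.003], 'grasp_force': 0.0, 'grip_width': 0.994}
{'intrinsics': [[451.751, 0.0, 323.32], [0.0, 451.751, 199.494], [0.0, 0.0, 1.0]], 'R': [[-0.024, -1.0, 0.001], [-0.998, 0.024, -0.055], [0.055, -0.003, -0.998]], 't': [112.553, 583.351, 1376.991]}
{'intrinsics': [[512.305, 0.0, 317.273], [0.0, 512.305, 207.054], [0.0, 0.0, 1.0]], 'R': [[0.956, -0.294, 0.019], [-0.176, -0.622, -0.763], [0.236, 0.726, -0.646]], 't': [-514.927, 218.451, 1182.647]}
{'intrinsics': [[347.394, 0.0, 320.56], [0.0, 347.394, 203.692], [0.0, 0.0, 1.0]], 'tool_from_camera': [[-0.0, -0.958, -0.287, 73.51], [1.0, -0.0, -0.0, 1.105], [0.0, -0.287, 0.958, -141.825], [0.0, 0.0, 0.0, 1.0]]}
```

View pics/top0.png

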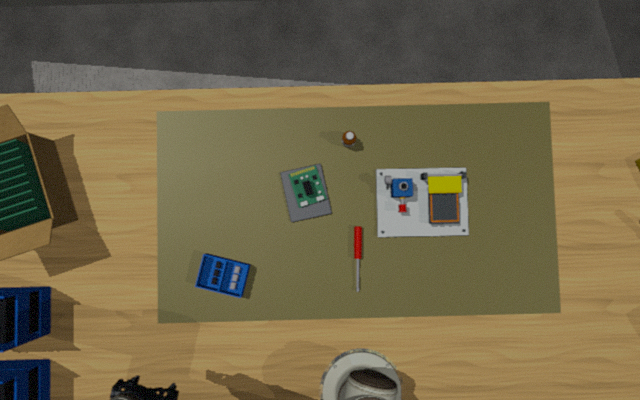

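View pics/side0.png

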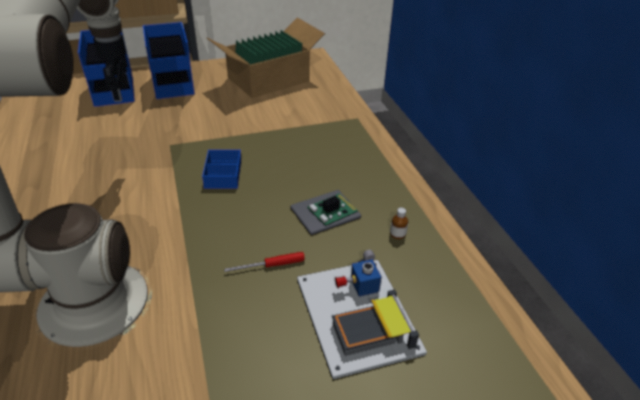

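The top view has the fixture plate at cols 376–468, rows 168–237, with the red knob at (402,208) and the platen at (444,208). The board is at (310,187) with its gold edge pointing up (+x). The side view shows the same layout, with the tray, screwdriver and bottle clear of the work.

```bash
cat > h.py <<'E'
from station import r,cams
import cv2,numpy as np
from scipy.spatial.transform import Rotation as Ro
def tool():
    o=r.get_obs();return Ro.from_euler('xyz',o['tcp_rot']).as_matrix(),np.array(o['tool_pos'])
def cam(n):
    c=cams.calibration(n);K=np.array(c['intrinsics'])
    if n!='wrist':
        R=np.array(c['R']).T;return K,R,-R@np.array(c['t'])
    T=np.array(c['tool_from_camera']);R,p=tool();return K,R@T[:3,:3],R@T[:3,3]+p
def ray(C,uv,z):
    K,R,t=C;uv=np.atleast_2d(uv).astype(float)
    d=(R@np.linalg.inv(K)@np.c_[uv,np.ones(len(uv))].T).T
    return t+d*((z-t[2])/d[:,2])[:,None]
def blob(p,lo,hi,box=None):
    m=cv2.inRange(cv2.cvtColor(p,cv2.COLOR_BGR2HSV),lo,hi)
    if box:
        k=np.zeros_like(m);a,b,c,d=box;k[b:d,a:c]=1;m=m*k
    cs,_=cv2.findContours(m,0,2);c=max(cs,key=cv2.contourArea);return c[:,0,:],cv2.contourArea(c)
def rect(C,c,z):
    w=ray(C,c,z)[:,:2].astype(np.float32);return cv2.minAreaRect(w)
def cloud(C,d,sub=None):
    K,R,t=C;v,u=np.nonzero(d);z=d[v,u]
    P=np.c_[(u-K[0,2])/K[0,0]*z,(v-K[1,2])/K[1,1]*z,z];return (R@P.T).T+t,u,v
def delta(pos,yaw):
    "shift in the tool frame now (m) and turn about tool z (deg), tool pointing down"
    R,p=tool();o=Ro.from_euler('xyz',[np.pi,0,yaw]).as_matrix()
    print('shift',np.round(R.T@(np.array(pos)-p)/1000,4),'rot',np.round(np.degrees(Ro.from_matrix(R.T@o).as_rotvec()),2))
E
python3 - <<'E'
from h import *
f=np.load('pics/top0.npz');p,d=f['p'],f['d'];C=cam('top')
hsv=cv2.cvtColor(p,cv2.COLOR_BGR2HSV)
print(hsv[230,420],hsv[208,402],hsv[184,440],hsv[175,320],hsv[215,310])
for n,lo,hi,box,z in(("plate",(0,0,150),(180,60,255),(365,155,480,245),12),("leaf",(22,150,100),(35,255,255),(420,165,480,200),54),
 ("knob",(0,150,80),(8,255,255),(390,198,412,216),45),("green",(40,80,30),(95,255,255),(275,155,335,225),17),("gold",(20,90,100),(38,255,255),(275,155,335,190),17),("orange",(5,150,120),(20,255,255),(425,185,470,230),42)):
    try:
        c,a=blob(p,lo,hi,box);print(n,a,rect(C,c,z))
    except Exception as e: print(n,e)
P,u,v=cloud(C,d)
for n,b in(("knob",(399,205,405,211)),("plat",(435,200,452,216)),("heats",(304,180,314,194)),("leaf",(432,178,458,188))):
    m=(u>=b[0])&(u<b[2])&(v>=b[1])&(v<b[3]);Q=P[m];print(n,np.round(np.median(Q,0),1),Q[:,2].max())
m=(u>295)&(u<322)&(v>172)&(v<205)&(P[:,2]>40);print('hs',P[m].mean(0),m.sum())
E
```

```text
[ 90   6 165] [  2 255 159] [ 29 255 164] [130   8  99] [105   5  98]
plate 3819.5 ((571.9937744140625, -206.43045043945312), (277.473876953125, 207.42233276367188), 89.69832611083984)
leaf 501.5 ((621.0872802734375, -267.2350769042969), (50.470726013183594, 101.20184326171875), 0.6560361981391907)
knob 33.0 ((552.848388671875, -138.30023193359375), (18.253507614135742, 18.11266326904297), 88.604248046875)
green 796.5 ((628.0233154296875, 147.40869140625), (109.77455139160156, 89.81394958496094), 16.988706588745117)
gold 412.0 ((671.9158935546875, 129.72439575195312), (133.2095184326172, 105.65682983398438), 88.60823059082031)
orange 49.0 ((549.9754638671875, -266.25982666015625), (81.4819564819336, 84.5159683227539), 0.8125287890434265)
knob [ 554.  -134.7   56.3] 62.92768235491212
plat [ 550.5 -262.8   42.5] 50.010078235706715
heats [625.3 142.4  25.5] 56.900541018201466
leaf [ 626.7 -265.5   54.8] 61.354316367551974
hs [623.50383787 145.79781789  49.4942681 ] 71
```

Run:
```python
from h import *
delta((556,-150,190),np.pi); delta((340,190,225),np.pi)
```

```text
shift [-0.5755 -0.572   0.0413] rot [-7.000e-02 -1.000e-02 -1.288e+01]
shift [-0.2891 -0.2888  0.006 ] rot [-7.000e-02 -1.000e-02 -1.288e+01]
```

>>> {"fn": "step_arm", "kwargs": {
  "steps": "0 0 -12.9 -0.289 -0.289 0.006 0.05; 0 0 -12.9 -0.289 -0.289 0.006 0.05; 0 0 -12.9 -0.289 -0.289 0.006 0.05; 0 0 -12.9 -0.289 -0.289 0.006 0.05; 0 0 -12.9 -0.289 -0.289 0.006 0.05; 0 0 -12.9 -0.289 -0.289 0.006 0.05; 0 0 -12.9 -0.575 -0.572 0.041 0.05; 0 0 -12.9 -0.575 -0.572 0.041 0.05; 0 0 -12.9 -0.575 -0.572 0.041 0.05; 0 0 -12.9 -0.575 -0.572 0.041 0.05; 0 0 -12.9 -0.575 -0.572 0.041 0.05; 0 0 -12.9 -0.575 -0.572 0.041 0.05; 0 0 -12.9 -0.575 -0.572 0.041 0.05; 0 0 -12.9 -0.575 -0.572 0.041 0.05; 0 0 -12.9 -0.575 -0.572 0.041 0.05; 0 0 -12.9 -0.575 -0.572 0.041 0.05; 0 0 -12.9 -0.575 -0.572 0.041 0.05"
}}

```text
time_s: 2.22
tool_pos: [555.5, -148.7, 191.1]
tcp_rot: [-3.141, 0.001, -3.14]
contact_force: [0.1, 0.3, 1.3]
grip_width: 0.587
grasp_force: 0.0
```

Run:
```python
from h import *
o=r.get_obs();print(np.round(o['joints'],3),np.round(o['tool_pos'],1),np.round(o['tcp_rot'],3),np.round(o['contact_force'],1))
C=cam('wrist');p,d=cams.snapshot('wrist');cv2.imwrite('pics/w1.png',p);np.savez('pics/w1.npz',p=p,d=d,R=C[1],t=C[2])
c,a=blob(p,(0,150,60),(9,255,255));print(a,c.min(0),c.max(0),rect(C,c,50))
c,a=blob(p,(22,150,60),(35,255,255));print(a,c.min(0),c.max(0),rect(C,c,54))
```

```text
[-0.262  0.134  0.15   1.585  0.    -0.263] [ 555.5 -148.7  191.1] [-3.141e+00  1.000e-03 -3.140e+00] [0.1 0.3 1.3]
3752.0 [470   0] [519 123] ((456.628662109375, -17.00586700439453), (24.824825286865234, 87.32714080810547), 88.04853057861328)
173.0 [129 236] [245 245] ((596.9071044921875, -262.9254455566406), (100.0612564086914, 7.441433429718018), 86.50848388671875)
```

View pics/w1.png

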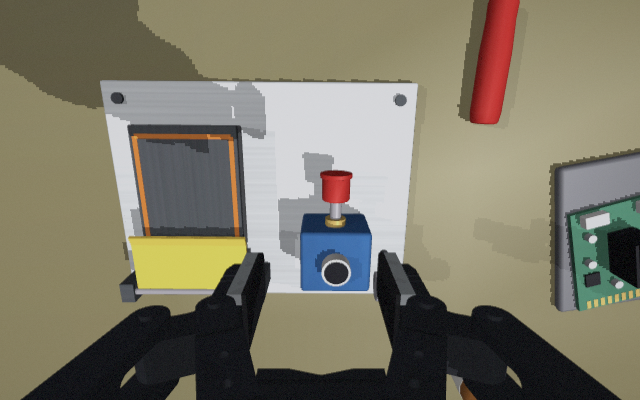

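The wrist view shows the knob at cols 320–352, rows 171–202, with its shaft running down to the blue block. The leaf front edge runs (130,236)–(246,236), the plate front corners are (101,82) and (417,84), and the board is at the right.

Run:
```python
from h import *
C=cam('wrist');f=np.load('pics/w1.npz');p,d=f['p'],f['d']
print('plate front',ray(C,[[101,82],[417,84]],12).round(1)[:,:2].tolist())
print('leaf front',ray(C,[[130,236.5],[246,236.5]],54).round(1)[:,:2].tolist())
print('platen',ray(C,[[130,126],[241,126]],42).round(1)[:,:2].tolist())
c,a=blob(p,(0,150,60),(9,255,255),(300,160,365,215));print(a,c.min(0),c.max(0))
q=ray(C,[[c[:,0].min(),175],[c[:,0].max(),175],[336,c[:,1].min()],[336,c[:,1].max()]],45);print(q.round(1)[:,:2].tolist())
print('block face top',ray(C,[[301,214],[370,214]],67).round(1).tolist())
P,u,v=cloud(C,d);m=(u>328)&(u<344)&(v>172)&(v<200);Q=P[m];t=Q[Q[:,2]>50];print(np.median(t,0),t.min(0),t.max(0))
delta((558,-138,26),np.pi)
```

```text
plate front [[468.1, -339.5], [469.4, -63.6]]
leaf front [[595.9, -312.1], [595.8, -212.0]]
platen [[503.5, -303.9], [503.4, -213.0]]
787.5 [321 171] [351 202]
[[543.5, -147.4], [543.5, -122.1], [540.1, -134.8], [567.3, -134.4]]
block face top [[570.9, -163.5, 67.0], [570.8, -107.9, 67.0]]
[ 550.97763684 -135.06629119   55.52287988] [ 541.07492658 -140.93728119   50.29657218] [ 561.99367454 -128.97222414   58.84012244]
shift [-0.0023  0.0109  0.165 ] rot [-0.02  0.07  0.09]
```

>>> {"fn": "step_arm", "kwargs": {
  "steps": "0 0 0 -0.002 0.012 0.05 0.05; 0 0 0 -0.002 0.012 0.1 0.05; 0 0 0 -0.002 0.012 0.12 0.05; 0 0 0 -0.002 0.012 0.12 0.05;0 0 0 -0.002 0.012 0.12 0.05"
}}

```text
time_s: 2.9
tool_pos: [558.3, -137.6, 71.9]
tcp_rot: [-3.141, 0.002, -3.141]
contact_force: [-0.2, -0.1, -0.2]
grip_width: 0.586
grasp_force: 0.0
```

Run:
```python
from h import *
C=cam('wrist');p,d=cams.snapshot('wrist');cv2.imwrite('pics/w2.png',p)
c,a=blob(p,(0,150,60),(9,255,255),(200,100,450,400));print(a,c.min(0),c.max(0))
u0,u1=c[:,0].min(),c[:,0].max();v0=c[:,1].min()
print(ray(C,[[u0,v0+6],[u1,v0+6],[(u0+u1)/2,v0]],45).round(1).tolist())
P,u,v=cloud(C,d);m=(u>=u0)&(u<=u1)&(v>=v0)&(v<=c[:,1].max());Q=P[m];t=Q[Q[:,2]>45];print(np.median(t,0),t.min(0),t.max(0))
delta((558,-136,26),np.pi)
```

```text
2368.5 [298 208] [350 264]
[[541.2, -148.0, 45.0], [541.2, -121.4, 45.0], [538.0, -134.7, 45.0]]
[ 550.44061217 -134.76398854   54.52428026] [ 540.60290749 -147.95733339   45.01404573] [ 564.84365166 -121.47802789   59.27206936]
shift [0.0006 0.0017 0.0461] rot [-0.04  0.14  0.04]
```

View pics/w2.png

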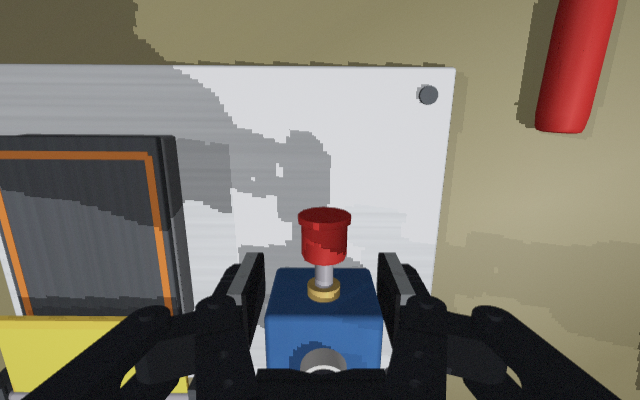

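>>> {"fn": "step_arm", "kwargs": {
  "steps": "0 0 0 0.001 0.001 0.02 0.05; 0 0 0 0.001 0.001 0.046 0.05; 0 0 0 0.001 0.001 0.046 0.05; 0 0 0 0.001 0.001 0.046 0.015; 0 0 0 0.001 0.001 0.046 0.015; 0 0 0 0.001 0.001 0.046 0.015; 0 0 0 0.001 0.001 0.046 0.015; 0 0 0 0.001 0.001 0.046 0.015",
  "force": 30
}}

```text
time_s: 3.95
tool_pos: [557.6, -135.9, 26.2]
tcp_rot: [3.14, 0.003, -3.141]
contact_force: [-0.8, 4.9, 3.5]
grip_width: 0.274
grasp_force: 29.3
```

>>> {"fn": "step_arm", "kwargs": {
  "steps": "0 0 0 0.004 0 0 0.015; 0 0 0 0.009 0 0 0.015; 0 0 0 0.014 0 0 0.015; 0 0 0 0.019 0 0 0.015; 0 0 0 0.024 0 0 0.015; 0 0 0 0.028 0 0 0.015; 0 0 0 0.0315 0 0 0.015; 0 0 0 0.0315 0 0 0.015; 0 0 0 0.0315 0 0 0.015"
}}

```text
time_s: 5.08
tool_pos: [527.5, -135.7, 26.3]
tcp_rot: [3.14, 0.006, -3.14]
contact_force: [7.0, 6.6, -1.0]
grip_width: 0.266
grasp_force: 30.2
```

>>> {"fn": "step_arm", "kwargs": {
  "steps": "0 0 0 0.002 0 0 0.015; 0 0 0 0.002 0 0 0.015; 0 0 0 0.002 0 0 0.015"
}}

```text
time_s: 5.45
tool_pos: [527.5, -135.7, 26.4]
tcp_rot: [3.14, 0.009, -3.14]
contact_force: [18.7, 5.7, -7.9]
grip_width: 0.268
grasp_force: 30.1
```

Run:
```python
from h import *
C=cam('wrist');p,d=cams.snapshot('wrist');cv2.imwrite('pics/w3.png',p)
s=C[2];c,a=blob(p,(0,150,60),(9,255,255),(250,150,400,400));v0=c[:,1].min();print(a,c.min(0),c.max(0),ray(C,[[322,v0]],45))
```

```text
4429.0 [287 241] [356 322] [[ 505.87322732 -134.08938383   45.        ]]
```

View pics/w3.png

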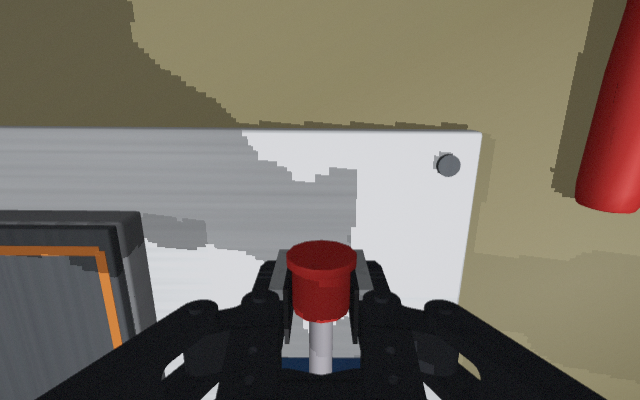

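The knob is out: the shaft is exposed at (320,345) and the force rose at the stop with no further motion. Next, push it home.

>>> {"fn": "step_arm", "kwargs": {
  "steps": "0 0 0 -0.005 0 0 0.015; 0 0 0 -0.010 0 0 0.015; 0 0 0 -0.015 0 0 0.015; 0 0 0 -0.02 0 0 0.015; 0 0 0 -0.025 0 0 0.015; 0 0 0 -0.03 0 0 0.015; 0 0 0 -0.034 0 0 0.015; 0 0 0 -0.0355 0 0 0.015; 0 0 0 -0.0355 0 0 0.015; 0 0 0 -0.0355 0 0 0.015"
}}

```text
time_s: 6.75
tool_pos: [557.6, -135.9, 26.2]
tcp_rot: [3.14, -0.001, -3.141]
contact_force: [-12.2, 5.1, 10.6]
grip_width: 0.271
grasp_force: 31.7
```

>>> {"fn": "step_arm", "kwargs": {
  "steps": "0 0 0 0.002 0 0 0.05; 0 0 0 0.002 0 0 0.05; 0 0 0 0.002 0 0 0.05; 0 0 0 0.002 0 -0.02 0.05; 0 0 0 0.002 0 -0.08 0.05; 0 0 0 0.002 0 -0.14 0.05; 0 0 -10 -0.03 -0.07 -0.14 0.06; 0 0 -17 -0.05 -0.14 -0.14 0.06; 0 0 -17 -0.066 -0.282 -0.14 0.06; 0 0 -17 -0.066 -0.282 -0.14 0.06; 0 0 -17 -0.066 -0.282 -0.14 0.06; 0 0 -17 -0.066 -0.282 -0.14 0.06; 0 0 -17 -0.066 -0.282 -0.14 0.06"
}}

```text
time_s: 8.38
tool_pos: [624.7, -418.3, 163.9]
tcp_rot: [3.141, -0.0, -2.845]
contact_force: [0.6, -0.4, 0.7]
grip_width: 0.699
grasp_force: 0.0
```

Run:
```python
from h import *
C=cam('wrist');p,d=cams.snapshot('wrist');cv2.imwrite('pics/w4.png',p);np.savez('pics/w4.npz',p=p,d=d,R=C[1],t=C[2])
print(tool()[1],r.get_obs()['tcp_rot'])
c,a=blob(p,(40,80,30),(95,255,255));print(a,c.min(0),c.max(0),rect(C,c,17))
P,u,v=cloud(C,d);m=(P[:,2]>44)&(P[:,2]<55)&(np.hypot(P[:,0]-623,P[:,1]-146)<40);print(m.sum(),P[m].mean(0),cv2.minAreaRect(P[m][:,:2].astype(np.float32)))
pt,_=cams.snapshot('top');c,a=blob(pt,(0,150,80),(8,255,255),(385,190,415,225));print('knob top',a,rect(cam('top'),c,45))
cv2.imwrite('pics/t4.png',pt)
```

```text
[ 624.90357989 -417.74304068  164.5137645 ] [ 3.14149057e+00  1.78231241e-04 -2.84385270e+00]Traceback (most recent call last):
  File "<stdin>", line 4, in <module>
  File "h.py", line 19, in blob
    cs,_=cv2.findContours(m,0,2);c=max(cs,key=cv2.contourArea);return c[:,0,:],cv2.contourArea(c)
                                   ~~~^^^^^^^^^^^^^^^^^^^^^^^^
ValueError: max() iterable argument is empty
```

View pics/w4.png

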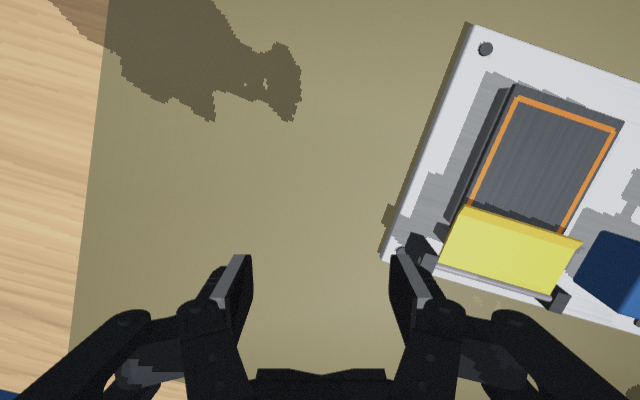

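The sign on y was wrong: tool +y is world +y at this yaw. The view shows empty bench to the right of the fixture, so nothing was touched at that height. I'll correct it.

Run:
```python
from h import *
delta((623,146,150),np.pi+.2965);delta((600,-136,165),np.pi+.2965)
```

```text
shift [-0.1636  0.5395  0.0146] rot [0.01 0.01 0.07]
shift [-0.0588  0.2767 -0.0004] rot [0.01 0.01 0.07]
```

>>> {"fn": "step_arm", "kwargs": {
  "steps": "0 0 0 -0.164 0.54 0 0.06; 0 0 0 -0.164 0.54 0 0.06; 0 0 0 -0.164 0.54 0 0.06; 0 0 0 -0.164 0.54 0 0.06; 0 0 0 -0.164 0.54 0 0.06; 0 0 0 -0.164 0.54 0 0.06; 0 0 0 -0.164 0.54 0 0.06; 0 0 0 -0.164 0.54 0 0.06; 0 0 0 -0.164 0.54 0.01 0.06; 0 0 0 -0.164 0.54 0.015 0.06; 0 0 0 -0.164 0.54 0.015 0.06; 0 0 0 -0.164 0.54 0.015 0.06"
}}

```text
time_s: 9.93
tool_pos: [623.4, 144.9, 150.1]
tcp_rot: [-3.141, 0.001, -2.845]
contact_force: [-0.2, -0.2, -0.6]
grip_width: 0.703
grasp_force: 0.0
```

Run:
```python
from h import *
C=cam('wrist');p,d=cams.snapshot('wrist');cv2.imwrite('pics/w5.png',p);np.savez('pics/w5.npz',p=p,d=d,R=C[1],t=C[2])
print(tool()[1],r.get_obs()['tcp_rot'])
c,a=blob(p,(40,80,30),(95,255,255));print(a,c.min(0),c.max(0),rect(C,c,17))
P,u,v=cloud(C,d);m=(P[:,2]>44)&(P[:,2]<55)&(np.hypot(P[:,0]-623,P[:,1]-146)<40);print(m.sum(),P[m].mean(0),cv2.minAreaRect(P[m][:,:2].astype(np.float32)))
pt,_=cams.snapshot('top');c,a=blob(pt,(0,150,80),(8,255,255),(385,190,415,225));print('knob top',a,rect(cam('top'),c,45))
cv2.imwrite('pics/t5.png',pt)
```

```text
[623.5528187  144.70290065 150.05870804] [-3.14139696e+00  9.40086842e-04 -2.84581206e+00]
12860.0 [268 133] [382 260] ((628.3576049804688, 150.81875610351562), (108.78895568847656, 89.30622100830078), 16.81576156616211)
1158 [623.16261091 149.29297765  48.13282213] ((623.8093872070312, 149.6810760498047), (44.49223327636719, 23.76845932006836), 16.538707733154297)
knob top 27.0 ((552.8466796875, -138.37171936035156), (18.17128562927246, 18.11271858215332), 88.6042709350586)
```

View pics/w5.png

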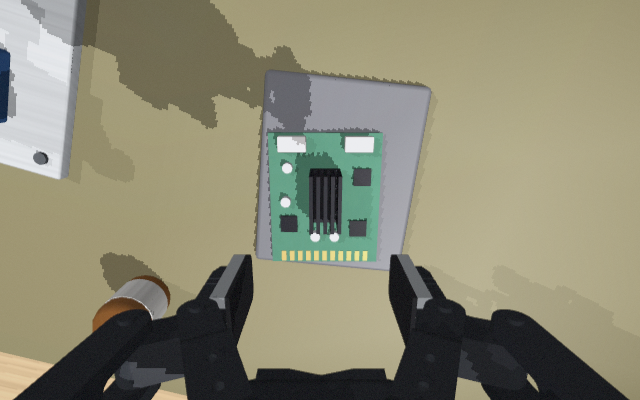

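The board is square to the tool, with the heatsink at cols 309–342, rows 170–233 and the gold edge at row 256. There are two white parts near that edge at (315,237) and (334,237). The knob shows back at its home position in the top view.

Run:
```python
from h import *
f=np.load('pics/w5.npz');p,d=f['p'],f['d'];C=(np.array(cams.calibration('wrist')['intrinsics']),f['R'],f['t'])
P,u,v=cloud(C,d);yw=np.radians(16.8);c,s=np.cos(yw),np.sin(yw)
X=(P[:,0]-628.4)*c+(P[:,1]-150.8)*s;Y=-(P[:,0]-628.4)*s+(P[:,1]-150.8)*c
m=(abs(Y)<43)
for a in range(16,60,3):
    k=m&(X>=a)&(X<a+3);print(a,np.percentile(P[k,2],[5,50,95,100]).round(1), 'Y hi',np.unique((Y[k&(P[:,2]>21)]//6*6).astype(int)).tolist())
delta((623.5,148,24),np.pi+.2945)
```

```text
16 [15.4 17.3 47.9 49.6] Y hi [-12, -6, 0, 6]
19 [15.4 16.9 19.3 20. ] Y hi []
22 [15.5 16.9 18.9 20. ] Y hi []
25 [15.4 17.1 22.1 23.2] Y hi [-12, 0, 6]
28 [15.3 16.9 22.6 23.4] Y hi [-12, -6, 0, 6]
31 [15.3 16.5 22.5 23.3] Y hi [-12, -6, 0, 6]
34 [15.2 16.3 17.4 22. ] Y hi [-12, 6]
37 [15.2 16.2 17.5 18. ] Y hi []
40 [15.2 16.3 17.3 17.8] Y hi []
43 [15.2 16.3 17.4 18.2] Y hi []
46 [15.3 16.3 17.5 18.1] Y hi []
49 [15.4 16.5 17.6 18.1] Y hi []
52 [15.4 16.4 17.4 18.5] Y hi []
55 [11.3 11.9 15.3 15.6] Y hi []
58 [ 9.9 11.1 12.1 12.9] Y hi []
shift [-0.0007  0.0033  0.126 ] rot [-0.01  0.05  0.06]
```

>>> {"fn": "step_arm", "kwargs": {
  "steps": "0 0 0 -0.001 0.0035 0.05 0.06; 0 0 0 -0.001 0.0035 0.1 0.06; 0 0 0 -0.001 0.0035 0.12 0.05; 0 0 0 -0.001 0.0035 0.126 0.05; 0 0 0 -0.001 0.0035 0.126 0.05; 0 0 0 -0.001 0.0035 0.126 0.015; 0 0 0 -0.001 0.0035 0.126 0.015; 0 0 0 -0.001 0.0035 0.126 0.015; 0 0 0 -0.001 0.0035 0.126 0.015; 0 0 0 -0.001 0.0035 0.126 0.015; 0 0 0 -0.001 0.0035 0.126 0.015",
  "force": 60
}}

```text
time_s: 11.4
tool_pos: [624.4, 149.7, 25.3]
tcp_rot: [-3.141, 0.003, -2.845]
contact_force: [0.8, -0.1, 5.7]
grip_width: 0.27
grasp_force: 60.1
```

>>> {"fn": "step_arm", "kwargs": {
  "steps": "0 0 0 0 0 -0.01 0.015; 0 0 0 0 0 -0.04 0.015; 0 0 0 0 0 -0.09 0.015; 0 0 0 0 0 -0.13 0.015; 0 0 0 0 0 -0.13 0.015; 0 0 0 0 0 -0.13 0.015"
}}

```text
time_s: 12.15
tool_pos: [623.2, 149.4, 152.7]
tcp_rot: [3.142, -0.001, -2.844]
contact_force: [0.1, -0.3, -3.0]
grip_width: 0.272
grasp_force: 59.1
```

Run:
```python
from h import *
o=r.get_obs();print(o['tool_pos'],o['tcp_rot'],o['contact_force'],o['ft_torque'],o['grip_width']*85.4)
delta((527,-265,160),np.pi)
C=cam('wrist');p,d=cams.snapshot('wrist');cv2.imwrite('pics/w6.png',p);np.savez('pics/w6.npz',p=p,d=d,R=C[1],t=C[2])
c,a=blob(p,(40,80,30),(95,255,255));print(a,c.min(0),c.max(0),rect(C,c,160-8.3))
P,u,v=cloud(C,d);R,t=tool();T=(P-t)@R
m=(T[:,2]>0)&(T[:,2]<30)&(abs(T[:,1])<50)&(T[:,0]>15)&(T[:,0]<75);print(m.sum())
hs=cv2.cvtColor(p,cv2.COLOR_BGR2HSV)[v,u];g=m&(hs[:,0]>40)&(hs[:,0]<95)&(hs[:,1]>80)
A=np.c_[T[g][:,:2],np.ones(g.sum())];print('plane tool z=',np.linalg.lstsq(A,T[g][:,2],rcond=None)[0],T[g].min(0),T[g].max(0))
```

```text
[623.15907184 149.35320246 152.67910655] [ 3.14156240e+00 -7.99625262e-04 -2.84446524e+00] [ 0.12294467 -0.25109346 -2.96870463] [ 0.02091076 -0.00865441  0.00593626] 23.24986131909987
shift [ 0.2133 -0.368  -0.0072] rot [-1.000e-02 -5.000e-02  1.702e+01]
19739.5 [218 153] [423 308] ((608.236572265625, 145.98611450195312), (73.11363983154297, 84.92681884765625), 17.02349281311035)
12858
plane tool z= [4.45412053e-04 8.65768527e-04 8.21930245e+00] [ 15.00448025 -44.04133179   0.51038653] [50.51485373 46.14071005 10.79617928]
```

View pics/w6.png

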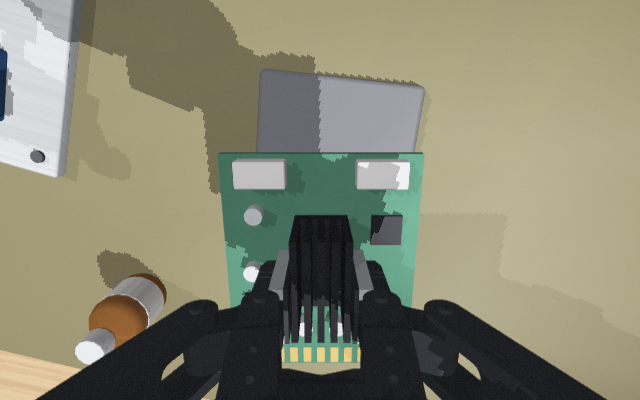

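>>> {"fn": "step_arm", "kwargs": {
  "steps": "0 0 4 0.03 -0.05 -0.007 0.015; 0 0 8 0.06 -0.10 -0.007 0.015; 0 0 12 0.09 -0.15 -0.007 0.015; 0 0 17 0.12 -0.20 -0.007 0.015; 0 0 17 0.15 -0.25 -0.007 0.015; 0 0 17 0.18 -0.30 -0.007 0.015; 0 0 17 0.2 -0.34 -0.007 0.015; 0 0 17 0.213 -0.367 -0.007 0.015; 0 0 17 0.213 -0.367 -0.007 0.015; 0 0 17 0.213 -0.367 -0.007 0.015; 0 0 17 0.213 -0.367 -0.007 0.015"
}}

```text
time_s: 13.58
tool_pos: [527.2, -262.9, 159.9]
tcp_rot: [3.141, -0.001, -3.14]
contact_force: [-0.3, 0.6, -1.6]
grip_width: 0.267
grasp_force: 59.3
```

Run:
```python
from h import *
print(tool()[1],r.get_obs()['tcp_rot'])
delta((527,-264.2,58),np.pi)
C=cam('wrist');p,d=cams.snapshot('wrist');cv2.imwrite('pics/w7.png',p);np.savez('pics/w7.npz',p=p,d=d,R=C[1],t=C[2])
C=cam('top');p,d=cams.snapshot('top');cv2.imwrite('pics/t7.png',cv2.resize(p[140:260,350:490],None,fx=4,fy=4));np.savez('pics/t7.npz',p=p,d=d)
c,a=blob(p,(40,80,30),(95,255,255),(400,150,490,260));print('board',a,c.min(0),c.max(0),rect(C,c,153-8+0))
c,a=blob(p,(22,150,60),(35,255,255),(400,150,490,200));print('leaf',a,c.min(0),c.max(0),rect(C,c,54))
```

```text
[ 527.24126295 -262.85309498  159.89946646] [ 3.14114348e+00 -6.11809954e-04 -3.14003503e+00]
shift [ 0.0002 -0.0014  0.1019] rot [ 0.03 -0.04  0.09]
board 470.0 [438 193] [470 232] ((533.6196899414062, -265.9233703613281), (90.57556915283203, 108.99187469482422), 88.600341796875)
leaf 518.0 [428 176] [461 193] ((620.1152954101562, -267.0114440917969), (99.90205383300781, 51.28511428833008), 88.60755920410156)
```

View pics/w7.png

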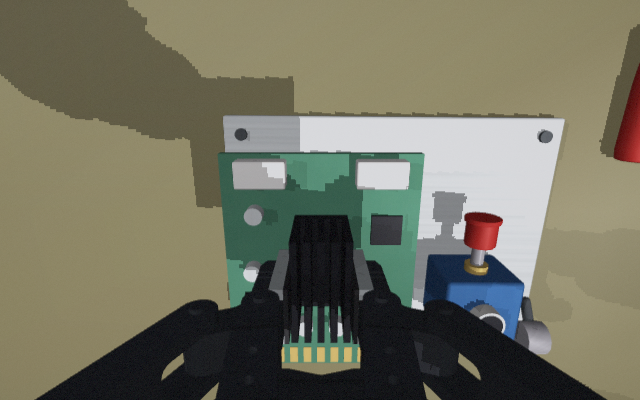

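>>> {"fn": "step_arm", "kwargs": {
  "steps": "0 0 0 0.007 -0.0012 0.03 0.015; 0 0 0 0.007 -0.0012 0.06 0.015; 0 0 0 0.007 -0.0012 0.08 0.015; 0 0 0 0.007 -0.0012 0.095 0.015; 0 0 0 0.007 -0.0012 0.102 0.015; 0 0 0 0.007 -0.0012 0.102 0.015; 0 0 0 0.007 -0.0012 0.102 0.015; 0 0 0 0.007 -0.0012 0.102 0.015"
}}

```text
time_s: 14.68
tool_pos: [520.5, -265.3, 59.0]
tcp_rot: [-3.141, 0.001, -3.141]
contact_force: [0.3, -0.5, -2.0]
grip_width: 0.271
grasp_force: 59.4
```

Run:
```python
from h import *
o=r.get_obs();print(o['tool_pos'],o['tcp_rot'],o['contact_force'])
delta((553.5,-264.1,57.2),np.pi)
C=cam('wrist');p,d=cams.snapshot('wrist');cv2.imwrite('pics/w8.png',p)
C2=cam('top');p2,d2=cams.snapshot('top')
c,a=blob(p2,(40,80,30),(95,255,255),(400,150,490,260));print('board',rect(C2,c,48))
c,a=blob(p2,(22,150,60),(35,255,255),(400,150,490,200));print('leaf',rect(C2,c,54))
C3=cam('side');p3,_=cams.snapshot('side');cv2.imwrite('pics/s8.png',cv2.resize(p3[250:390,270:450],None,fx=4,fy=4,interpolation=2))
```

```text
[ 520.50574277 -265.29216521   59.02011985] [-3.14106453e+00  9.89696178e-04 -3.14133083e+00] [ 0.25079409 -0.45243055 -2.00890258]
shift [-0.033   0.0012  0.0019] rot [-0.03  0.06  0.01]
board ((525.7485961914062, -264.90606689453125), (87.45442962646484, 109.27775573730469), 87.85173797607422)
leaf ((620.1123657226562, -267.0508117675781), (99.82603454589844, 51.283531188964844), 88.61072540283203)
```

View pics/s8.png

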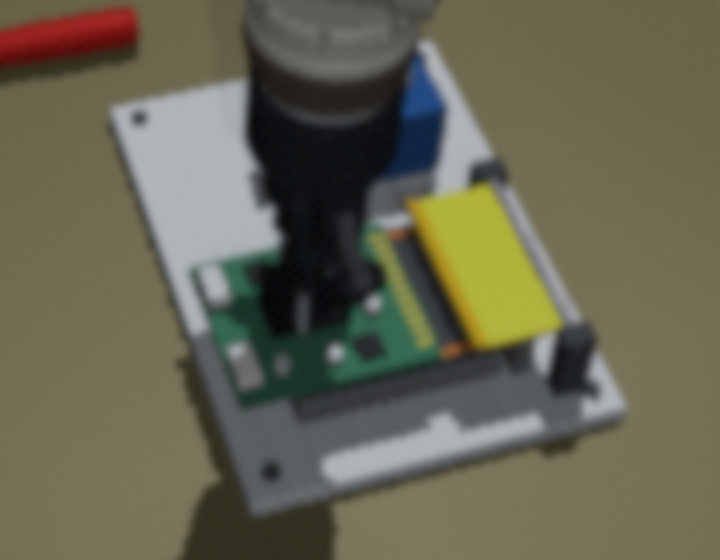

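The side view shows the board level over the platen and short of the leaf. Its gold edge runs (375,235)–(440,352) in the crop and the leaf lip runs (408,200)–(478,348). I'll turn that gap into mm.

Run:
```python
from h import *
C=cam('side')
f=lambda a,z:ray(C,np.array(a)/4.+[270,250],z).round(1)[:,:2].tolist()
print('edge',f([[375,235],[440,352]],50.7),'lip',f([[408,200],[478,348]],57),f([[408,200],[478,348]],54))
print('plate',f([[112,108],[252,512],[625,412]],12))
print('board rear',f([[192,268],[240,402]],50.7))
# expected pixels in the crop
K,R,t=C
def pr(X):
    q=(K@R.T@(np.array(X,float)-t).T).T;q=q[:,:2]/q[:,2:];return ((q-[270,250])*4).round(0).tolist()
print(pr(np.array([[580.5,-220,50.7],[580.5,-310,50.7]])),pr(np.array([[596,-215,57],[596,-315,57]])))
```

```text
edge [[573.3, -229.8], [578.4, -310.3]] lip [[597.3, -216.7], [595.9, -317.5]] [[598.5, -214.5], [597.0, -315.6]]
plate [[469.1, -67.4], [464.7, -348.2], [672.1, -348.2]]
board rear [[470.9, -223.1], [469.5, -309.8]]
[[381.0, 219.0], [444.0, 351.0]] [[405.0, 198.0], [476.0, 344.0]]
```

>>> {"fn": "step_arm", "kwargs": {
  "steps": "0 0 0 0 0.0005 0.0022 0.015; 0 0 0 0 0.0005 0.0022 0.015; 0 0 0 -0.004 0.0005 0.0022 0.015; 0 0 0 -0.008 0.0005 0.0022 0.015; 0 0 0 -0.012 0.0005 0.0022 0.015; 0 0 0 -0.016 0.0005 0.0022 0.015; 0 0 0 -0.019 0.0005 0.0022 0.015; 0 0 0 -0.019 0.0005 0.0022 0.015"
}}

```text
time_s: 15.82
tool_pos: [539.3, -264.5, 56.0]
tcp_rot: [3.142, -0.0, -3.141]
contact_force: [0.8, -0.8, -1.9]
grip_width: 0.267
grasp_force: 59.4
```

>>> {"fn": "step_arm", "kwargs": {
  "steps": "0 0 0 -0.003 0 -0.0005 0.015; 0 0 0 -0.006 0 -0.0005 0.015; 0 0 0 -0.009 0 -0.0005 0.015; 0 0 0 -0.012 0 -0.0005 0.015; 0 0 0 -0.0142 0 -0.0005 0.015; 0 0 0 -0.0142 0 -0.0005 0.015; 0 0 0 -0.0142 0 -0.0005 0.015"
}}

```text
time_s: 16.7
tool_pos: [553.3, -264.6, 56.5]
tcp_rot: [3.142, -0.0, -3.141]
contact_force: [-1.0, 0.1, -2.6]
grip_width: 0.268
grasp_force: 59.4
```

Run:
```python
from h import *
o=r.get_obs();print(o['tool_pos'],o['contact_force'],o['ft_torque'])
C2=cam('top')
for i in range(2):
  p2,d2=cams.snapshot('top')
  c,a=blob(p2,(40,80,30),(95,255,255),(400,150,490,260));print('board',rect(C2,c,48))
  c,a=blob(p2,(22,150,60),(35,255,255),(400,150,490,200));print('leaf',rect(C2,c,54))
P,u,v=cloud(C2,d2);m=(u>432)&(u<458)&(v>178)&(v<191);print('leaf z',np.median(P[m,2]))
for vv in range(178,192,2): k=m&((v//2*2)==vv);print(vv,P[k,0].mean().round(1),np.median(P[k,2]).round(1))
```

```text
[ 553.28712849 -264.56392348   56.52411179] [-1.00452006  0.08054481 -2.57806731] [-0.0069276  -0.00499445  0.03712616]
board ((548.4609375, -255.07461547851562), (71.62178039550781, 87.35433197021484), 88.60737609863281)
leaf ((620.1134643554688, -267.03125), (99.865234375, 51.28226089477539), 88.6107177734375)
board ((548.9949951171875, -254.65725708007812), (90.77008056640625, 70.01486206054688), 1.2254972457885742)
leaf ((620.1128540039062, -267.03125), (99.86522674560547, 51.28353500366211), 88.6107177734375)
leaf z 54.82584335346144
178 636.6 54.5
180 632.0 55.6
182 626.0 55.1
184 620.0 54.6
186 614.0 54.0
188 607.9 55.3
190 603.4 55.5
```

>>> {"fn": "step_arm", "kwargs": {
  "steps": "0 0 0 0 0 0.002 0.015; 0 0 0 0 0 0.004 0.015; 0 0 0 0 0 0.006 0.015; 0 0 0 0 0 0.007 0.015; 0 0 0 0 0 0.007 0.015; 0 0 0 0 0 0.007 0.015"
}}

```text
time_s: 17.55
tool_pos: [553.4, -264.6, 50.3]
tcp_rot: [-3.141, 0.001, -3.141]
contact_force: [-3.3, 0.3, 6.1]
grip_width: 0.271
grasp_force: 60.4
```

>>> {"fn": "step_arm", "kwargs": {
  "steps": "0 0 0 -0.001 0 0 0.015; 0 0 0 -0.0025 0 0.001 0.015; 0 0 0 -0.0025 0 0.0025 0.015; 0 0 0 -0.0025 0 0.0025 0.015; 0 0 0 -0.0025 0 0.0025 0.015; 0 0 0 -0.0025 0 0.0025 0.015"
}}

```text
time_s: 18.3
tool_pos: [555.7, -264.8, 48.1]
tcp_rot: [-3.141, 0.0, -3.142]
contact_force: [-5.5, 1.1, 9.6]
grip_width: 0.27
grasp_force: 60.7
```

Run:
```python
from h import *
o=r.get_obs();print(o['tool_pos'],o['tcp_rot'],o['contact_force'],o['ft_torque'])
C2=cam('top');p2,d2=cams.snapshot('top')
c,a=blob(p2,(22,150,60),(35,255,255),(400,150,490,200));print('leaf',rect(C2,c,54))
C=cam('wrist');p,d=cams.snapshot('wrist');P,u,v=cloud(C,d);R,t=tool();T=(P-t)@R
hs=cv2.cvtColor(p,cv2.COLOR_BGR2HSV)[v,u];g=(T[:,2]>0)&(T[:,2]<30)&(abs(T[:,1])<50)&(T[:,0]>15)&(T[:,0]<75)&(hs[:,0]>40)&(hs[:,0]<95)&(hs[:,1]>80)
A=np.c_[T[g][:,:2],np.ones(g.sum())];print('plane',np.linalg.lstsq(A,T[g][:,2],rcond=None)[0],T[g].min(0),T[g].max(0))
c,a=blob(p,(0,150,60),(9,255,255),(400,100,560,400));print('knob',ray(C,[[np.mean([c[:,0].min(),c[:,0].max()]),c[:,1].min()]],45),a)
```

```text
[ 555.69590486 -264.80496755   48.08365299] [-3.14098488e+00  3.36387446e-04 -3.14150881e+00] [-5.48820137  1.05052733  9.56878514] [ 0.18057013  0.88861978 -0.02076665]
leaf ((620.1134643554688, -267.01165771484375), (99.90438842773438, 51.28322982788086), 88.6107177734375)
plane [ 1.05781829e-02 -1.00752885e-04  8.66697424e+00] [ 15.0056905  -43.8352633    0.23984286] [51.15040496 46.33289845 13.88594038]Traceback (most recent call last):
  File "<stdin>", line 8, in <module>
  File "h.py", line 19, in blob
    cs,_=cv2.findContours(m,0,2);c=max(cs,key=cv2.contourArea);return c[:,0,:],cv2.contourArea(c)
                                   ~~~^^^^^^^^^^^^^^^^^^^^^^^^
ValueError: max() iterable argument is empty
```

>>> {"fn": "step_arm", "kwargs": {
  "steps": "0 0.3 0 0.0003 0 0 0.015; 0 0.6 0 0.0003 0 0 0.015; 0 0.6 0 0.0003 0 0 0.015; 0 0.6 0 0.0003 0 0 0.015"
}}

```text
time_s: 18.9
tool_pos: [555.7, -264.8, 48.3]
tcp_rot: [-3.141, -0.009, -3.141]
contact_force: [-4.4, 0.3, 9.5]
grip_width: 0.27
grasp_force: 60.7
```

```bash
cat > chk.py <<'E'
from h import *
o=r.get_obs();print(o['tool_pos'],o['tcp_rot'],o['contact_force'],o['ft_torque'])
C=cam('wrist');p,d=cams.snapshot('wrist');P,u,v=cloud(C,d);R,t=tool();T=(P-t)@R
hs=cv2.cvtColor(p,cv2.COLOR_BGR2HSV)[v,u];g=(T[:,2]>5)&(T[:,2]<12)&(abs(T[:,1])<50)&(T[:,0]>15)&(T[:,0]<75)&(hs[:,0]>40)&(hs[:,0]<95)&(hs[:,1]>80)
for Q in (T,P):
    A=np.c_[Q[g][:,:2],np.ones(g.sum())];print('plane',np.linalg.lstsq(A,Q[g][:,2],rcond=None)[0].round(4))
print(T[g].min(0),T[g].max(0),g.sum(),'board top z',np.median(P[g,2]))
k=(abs(P[:,2]-12)<4)&(P[:,0]>475)&(P[:,0]<530)&(P[:,1]>-200)&(P[:,1]<-80);A=np.c_[P[k][:,:2],np.ones(k.sum())];print('base plate',np.linalg.lstsq(A,P[k][:,2],rcond=None)[0].round(4),np.median(P[k,2]))
E
python3 chk.py
```

```text
[ 555.68567268 -264.80942813   48.25032472] [-3.14094612 -0.00947064 -3.14145831] [-4.41905133  0.3027392   9.53032735] [ 0.21732973  0.42779089 -0.0398813 ]
plane [ 9.200e-03 -6.000e-04  8.881e+00]
plane [-3.00000e-04  0.00000e+00  3.95303e+01]
[ 15.00129935 -44.01293606   5.49377126] [50.98002563 46.24976605 11.98123363] 10402 board top z 39.38037938118255
base plate [ 1.1000e-03 -3.0000e-04  1.0595e+01] 11.194276865997722
```

>>> {"fn": "step_arm", "kwargs": {
  "steps": "0 0 0 0.0003 0 0.0004 0.015; 0 0 0 0.0003 0 0.0004 0.015; 0 0 0 0.0003 0 0.0004 0.015; 0 0 0 0.0003 0 0.0004 0.015; 0 0 0 0.0003 0 0.0004 0.015; 0 0 0 0.0003 0 0.0004 0.015"
}}

```text
time_s: 19.7
tool_pos: [555.6, -264.8, 48.0]
tcp_rot: [-3.141, -0.009, -3.141]
contact_force: [-3.6, 1.5, 9.0]
grip_width: 0.27
grasp_force: 60.7
```

```bash
python3 chk.py
python3 - <<'E'
from h import *
C2=cam('top');p2,d2=cams.snapshot('top')
c,a=blob(p2,(22,150,60),(35,255,255),(400,150,490,200));print('leaf',rect(C2,c,54))
c,a=blob(p2,(0,150,80),(8,255,255),(385,190,415,225));print('knob',a,rect(C2,c,45))
E
```

```text
[ 555.63287805 -264.78818461   48.00123273] [-3.14091611 -0.00886165 -3.14135951] [-3.63183457  1.46369411  8.98082908] [ 0.18329753  0.19449839 -0.04804085]
plane [ 1.0300e-02 -2.0000e-04  8.8864e+00]
plane [ 1.6000e-03 -5.0000e-04  3.8144e+01]
[ 15.00300767 -43.76551353   5.12453986] [51.03205067 46.15460765 11.96639716] 10398 board top z 39.087481375412565
base plate [ 1.0000e-03 -6.0000e-04  1.0603e+01] 11.181126567393164
leaf ((620.113525390625, -267.01165771484375), (99.90438842773438, 51.2830810546875), 88.6107177734375)
knob 32.5 ((554.3438110351562, -138.36582946777344), (18.114147186279297, 21.275833129882812), 88.06973266601562)
```

Everything reads as it should: the board is level and pressed about 7 mm down, the leaf hasn't moved, and the knob is home. Handing in.

```bash
python3 -c "
from station import r
print(r.finish_job())"
```

```text
the job is handed in; nothing more can be done
None
```

I pulled the vent knob fully out and pushed it home, then slid the board about 20 mm in under the unmoved leaf and handed the job in at about 20 s, still holding the board level with the platen pressed about 7 of its 8 mm.

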